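# Fit a compression spring on a guide rod and lock it under its pin

### The job

Pick up the upright coil spring with the blue foot, thread it foot first over the pointed rod of the grey stand, and push it gently down until the foot sits fully home on the stand's seat; wherever the foot snags on one of the two brass cross pins, twist it until its slots drop over the pin instead of forcing it, and never press so hard that the coils close up. When it is home, twist it at least an eighth of a turn either way so that it is locked under the lower pin, let go and leave it standing there. Leave the grease tin beside the stand, the loose nut and the sanding block alone.

Things in the scene. Friction and masses are not known exactly. Their poses are not given: they have to be found in the camera images.
- spring: loose steel compression spring standing upright on the bench: outer diameter 38 mm, 70 mm high, about 0.23 kg, coils 30 mm inside, open at the top. Origin: centre of its underside when relaxed, z up its axis. Pressed along its axis it gives 1 mm per 1.2 N; its coils close solid after 12 mm (14 N)
- spring_grip (a point): point on the spring's axis 54 mm above its underside, where to grip it from above across the 38 mm diameter; round, so any finger yaw will do. The stiff grip zone reaches from 37 to 70 mm above the underside; the coils below it move
- spring_foot (a point): centre of the underside of the blue foot at the spring's lower end: a disc, 38 mm diameter, 8 mm thick, with a 20 mm hole; two oppopoint slots, 7 mm wide, run from the hole to 15 mm from the axis, right through, along the foot's own x axis; white marks outside show the slot ends. z up. It moves against spring when the spring is pressed or wound (2 N m per rad)
- stand: grey stand fixed on the bench: base plate 110 mm (along its x) x 70 x 10 mm, round seat boss of 46 mm diameter, upright rod of 16 mm diameter in the middle with two brass cross pins. Origin: centre of the plate's underside, on the rod's axis, z up
- seat (a point): centre of the seat (top of the boss) on the rod's axis, 18 mm above the bench; axes as the stand's. The foot is home when it lies on it
- rod_tip (a point): upper end of the rod, 74 mm above the seat; the last 13 mm taper from 16 to 7 mm diameter; axes as the stand's
- upper_pin_centre (a point): centre of the upper cross pin, 48 mm above the seat; 5 mm square brass, reaching 13.5 mm from the rod's axis both ways. Axes as the stand's, NOT the pin's: the pin is set each time at another, unmeasured angle, 0.3 to 1.4 rad anticlockwise (from above) from the stand's x axis, and is stiff. The foot passes a pin only with its slots within about 0.08 rad of it
- lower_pin_centre (a point): centre of the lower cross pin, same size, fixed along the stand's x axis, 12.5 mm above the seat, leaving 2 mm over a foot that is home, which can then turn freely under it
- grease_tin: bystander: green grease tin, the one to the right of and behind the stand (another stands far back), 66 mm diameter, 75 mm high, origin at the centre of its underside
- loose_nut: bystander: bright M16 hexagon nut lying flat behind the stand, 24 x 27 x 13 mm, origin at the centre of its underside
- sanding_block: bystander: brown block 60 x 100 x 30 mm, origin at the centre of its underside
Things that resemble listed ones, but are neither listed nor needed, are in the scene too. Leave any green or purple look-alike of the spring alone. What is shaped like the stand but brown is not meant.

How it is judged:
On the way, in this order (a step that is already met when the one before it is completed fails the run):
1. the spring's foot is threaded on the rod and has passed below the upper pin (horizontal distance between spring_foot and seat below 0.006 m and z of spring_foot in the frame of seat below 0.038 m).
2. the foot is home on the seat, having passed the lower pin (horizontal distance between spring_foot and seat below 0.005 m and z of spring_foot in the frame of seat below 0.003 m).
At the end, for the whole second after the job is handed in: the spring stands at rest over the rod, its foot within 3 mm of the seat in height and 5 mm of the rod's axis, upright within 0.1 rad, with its slots turned at least 0.5 rad away from the lower pin (the stand's x axis) (all of step 2 and angle between spring_foot's own z axis and vertical below 0.1 rad and angle between the x axis of spring_foot and the x axis of stand, either way round above 0.5 rad and linear speed of spring below 0.02 m/s); the robot touches nothing.
It fails at once if the spring is pressed against the stand with more than 15 N (coils closed up) (contact force between spring and stand above 15 N).
It fails at once if the grease tin is moved by more than 20 mm (distance of grease_tin from where it was at the start of the episode above 0.02 m).
It fails at once if the loose nut is moved by more than 20 mm (distance of loose_nut from where it was at the start of the episode above 0.02 m).
It fails at once if the sanding block is moved by more than 20 mm (distance of sanding_block from where it was at the start of the episode above 0.02 m).
It also fails if it takes over 58 s, if anything falls off the work surface, if the arm or the gripper's body presses on something with over 40 N, if the wrist force passes 120 N, or if a joint passes its speed limit or range.

### The arm

A 7-joint arm with a two-finger parallel gripper is mounted at the origin on a cart in front of the work surface, level with it; the furniture and walls round the work are solid. World frame = base frame: x ahead of the robot, y to its left, z up, the work surface at z = 0. Lengths are in m, angles in rad, forces in N, time in s.
With the tool pointing down it reaches from about 0.425 to 0.875 m from the base axis. Payload 4.7 kg.
Tool frame: the origin (TCP) lies midway between the tips of the shut fingers; the grasp point (between the pads) lies 19 mm behind it; z points along the fingers, y is the line along which they close (so a half turn about z gives the same grasp; the last joint's range is limited). The gripper opens to 87 mm and grips with 3 to 60 N. Pads are 19 mm wide; open, the fingers measure 117 mm over their backs; the gripper's body (75 mm by 190 mm) begins 51 mm behind the grasp point.
Start: joints at [1.169, 0.321, -0.07, 1.45, 0.023, 1.371, -0.057], TCP at [0.263, -0.595, 0.223] pointing down, gripper open.
Joint ranges: [-2.86, 2.86], [-0.3, 2.09], [-1.38, 1.24], [0.06, 2.45], [-1.56, 4.7], [0.09, 2.05], [-2.69, 2.69]. Speed limits (rad/s): [2.57, 2.57, 3.14, 3.14, 3.14, 3.14, 3.14].

### API

Orientations are given as a rotation vector (axis times angle).
In Python, from bench import ctrl gives the robot as it stands. The module is installed in compiled form; this text tells all that it offers.
- The arm moves only by the shell command python3 -m handwheel 'ROWS' [FORCE]. ROWS is JSON, a list of rows, each a list of 7 numbers: the finger opening in m, from 0 to 0.087, then the shift along the tool's x, y, z in m, then the turn, a rotation vector about the tool's x, y, z in degrees. A call has 1 to 12 rows; each row shifts and turns the commanded pose from where the row before left it, along the tool's axes as they then stand; what a row does not reach is not made up. A row lasts 1/8 s, in which the tool goes at most 62.5 mm and 10.7 degrees, less where a joint would pass 70% of its speed; a pose out of reach is approached as far as the arm can. A call is refused whole if a number of a shift passes 0.0625 or a number of a turn 10.7, either way. A call with a gripper value outside its range is refused whole. The fingers move at their own pace and stop on an object; FORCE is the grip in N (left out, the last holds). Time passes only in rows, so rows that do not move let the fingers close. It gives the time, the measured TCP pose, the force, the opening and the grip force at its end, in the units of the state.
- ctrl.get_state(): the state, without advancing time (a new reading comes with each control period).
- ctrl.get_image(name): name is "side" or "top"; returns (picture, depth): 420x560x3 uint8, blue, green, red; 420x560 float32, m along the optical axis (not along the pixel's ray), 0 where there is no reading.
- ctrl.camera_info(name): a dict with "intrinsics" (3x3 intrinsics, pixels), "D" ([k1, k2, p1, p2, k3] as OpenCV has them; the pictures are not rectified), "R" (3x3) and "t" (3): a world point X has camera coordinates R X + t. Camera axes: x right, y down, z forward; pixel columns grow to the right and rows downward; lengths in m; the calibration is good to about 2 mm. A picture is of the moment at which its call begins. camera_info takes no time and is no camera call.
- ctrl.close_job(): hands the job in; it is judged then, once.
The state is a dict: "time": time; "joint_positions": joint angles; "qd": joint speeds; "joint_torque": joint torques, N m; "position": TCP position; "tool_rot": TCP orientation; "ft_force": force on the tool from outside, world axes, zero at the start; "torque": the same for the moment, N m; "grip_width": opening from 0.0 (shut) to 1.0 (fully open); "grip_force": force on a finger pad.
Only numpy, scipy, OpenCV 4.12 (cv2) and the standard library are available. Lean on these libraries where they do the work, as an engineer would, in place of code of your own. Each camera call takes 0.05 s, during which the arm holds its last target. There are 200 camera calls.

## Working session

There is one attempt and no reset: what is moved stays moved. The work goes in short steps, Python scripts to look and compute and a shell command to move; the robot and the scene stay as the last step left them, time stands still between calls to the robot, and variables do not carry over. Pictures are saved under pics/ and viewed, at most 10 in all, crops included, and the job is handed in when it is done.

```bash
mkdir -p pics; cat > h.py <<'E'
import numpy as np,cv2
from bench import ctrl
def cam(n):
    i=ctrl.camera_info(n); return np.array(i["intrinsics"]),np.array(i["D"]),np.array(i["R"]),np.array(i["t"])
def grab(n):
    im,d=ctrl.get_image(n); return im,d
def world(n,d):
    K,D,R,t=cam(n); h,w=d.shape
    uv=np.stack(np.meshgrid(np.arange(w),np.arange(h)),-1).reshape(-1,1,2).astype(float)
    r=cv2.undistortPoints(uv,K,D).reshape(h,w,2)
    P=np.dstack([r*d[...,None],d]); return (P-t)@R
def proj(n,X):
    K,D,R,t=cam(n); return cv2.projectPoints(np.array(X,float).reshape(-1,1,3),cv2.Rodrigues(R)[0],t,K,D)[0].reshape(-1,2)
E
python3 - <<'E'
from h import *
a=[]
for n in("side","top"):
    im,d=grab(n); np.savez(f"{n}0.npz",im=im,d=d); cv2.imwrite(f"pics/{n}0.png",im); K,D,R,t=cam(n); print(n,-R.T@t,R[2],K[0,0])
s=ctrl.get_state(); print({k:np.round(v,3) for k,v in s.items()})
E
```

```text
side [0.32868378 0.95146491 0.64261712] [ 0.32588354 -0.81579198 -0.47779008] 452.5306140679837
top [ 0.6225757  -0.00300344  0.92084808] [ 0.10736575  0.01742489 -0.99406688] 380.9103083082543
{'time': np.float64(0.1), 'joint_positions': array([ 1.169,  0.322, -0.07 ,  1.452,  0.023,  1.371, -0.057]), 'qd': array([-0.   , -0.   ,  0.001, -0.002, -0.   ,  0.001,  0.001]), 'joint_torque': array([-0.0000e+00, -4.9257e+01, -4.0600e-01, -3.1340e+01, -6.4000e-02,
        4.0000e-02,  0.0000e+00]), 'position': array([ 0.262, -0.594,  0.222]), 'tool_rot': array([-3.072e+00, -6.480e-01,  1.000e-03]), 'ft_force': array([ 0.222,  0.309, -0.543]), 'torque': array([ 0.063,  0.007, -0.05 ]), 'grip_force': np.float64(0.0), 'grip_width': np.float64(0.997)}
```

View pics/side0.png

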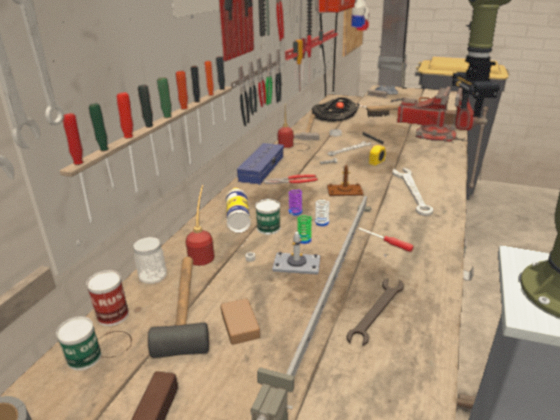

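View pics/top0.png

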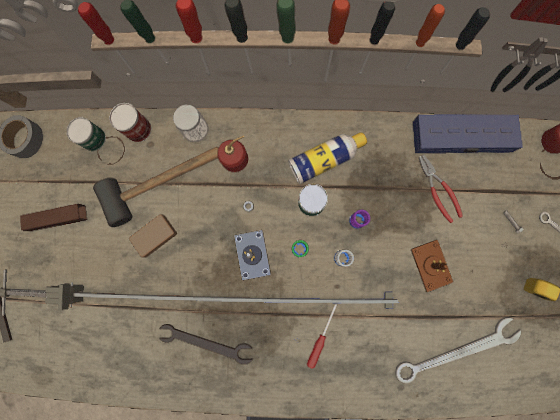

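Candidates for the spring: white/blue at side (322,212) / top (345,258); green look-alike at side (304,230) / top (300,248); purple at side (296,203) / top (360,219). The clear jar at side (150,260) is far larger. I choose the one with the blue foot. Stands: grey at top (252,255), brown at top (433,265). I choose the grey one.

```bash
python3 - <<'E'
from h import *
S=np.load("side0.npz");T=np.load("top0.npz")
a=cv2.resize(S["im"][190:280,265:345],None,fx=5,fy=5,interpolation=cv2.INTER_CUBIC)
b=cv2.resize(T["im"][225:285,230:280],None,fx=7.5,fy=7.5,interpolation=cv2.INTER_CUBIC)
c=np.zeros((450,790,3),np.uint8);c[:,:400]=a;c[:,405:780]=b
cv2.imwrite("pics/crop.png",c)
for n,Z,ps in(("top",T,[(345,258),(345,250),(345,266),(337,258),(353,258),(300,248),(360,219),(252,255),(313,200),(248,206),(152,236)]),("side",S,[(322,212),(322,203),(297,245),(297,235),(297,262)])):
    W=world(n,Z["d"])
    for u,v in ps: print(n,u,v,np.round(W[v,u],4),Z["d"][v,u].round(3))
E
```

```text
top 345 258 [ 0.6236 -0.1284 -0.0011] 0.914
top 345 250 [ 0.6414 -0.1194  0.0637] 0.852
top 345 266 [ 0.6057 -0.1196  0.0658] 0.846
top 337 258 [ 0.6231 -0.1022  0.059 ] 0.855
top 353 258 [ 0.624  -0.1373  0.0656] 0.848
top 300 248 [ 6.448e-01 -1.940e-02  6.000e-04] 0.917
top 360 219 [ 7.189e-01 -1.636e-01  2.000e-04] 0.923
top 252 255 [0.6245 0.0878 0.0758] 0.842
top 313 200 [ 0.752  -0.0448  0.0696] 0.859
top 248 206 [0.7435 0.11   0.0013] 0.929
top 152 236 [0.6618 0.3338 0.0313] 0.894
side 322 212 [ 0.6185 -0.1053  0.0452] 1.242
side 322 203 [ 0.6278 -0.1369  0.0559] 1.266
side 297 245 [0.6214 0.0991 0.0618] 1.068
side 297 235 [0.6208 0.1005 0.0904] 1.053
side 297 262 [0.6195 0.1051 0.0175] 1.084
```

View pics/crop.png

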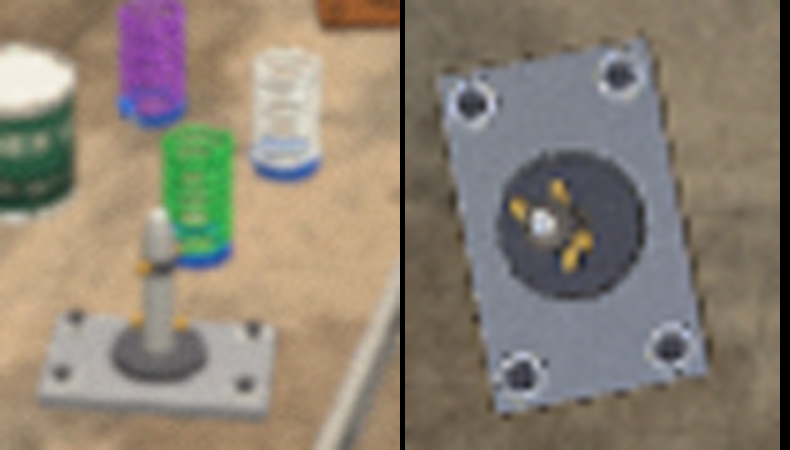

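The crop shows the steel spring with blue foot at side crop (285,110), distinct from green (197,195) and purple (152,60). On the grey stand, the upper pin's brass ends are at (518,208)/(583,240), and the lower pin's at (557,190)/(570,260). Now measuring precisely, including the foot's slots seen through the coils.

```bash
python3 - <<'E'
from h import *
T=np.load("top0.npz");S=np.load("side0.npz")
K,D,R,t=cam("top");C=-R.T@t
def plane(n,uv,z):
    K,D,R,t=cam(n);C=-R.T@t
    r=cv2.undistortPoints(np.array(uv,float).reshape(-1,1,2),K,D).reshape(-1,2)
    d=np.c_[r,np.ones(len(r))]@R; return C+d*((z-C[2])/d[:,2])[:,None]
# average frames
im=np.mean([grab("top")[0].astype(float) for _ in range(4)],0).astype(np.uint8)
np.save("topavg.npy",im)
s=np.mean([grab("side")[0].astype(float) for _ in range(4)],0).astype(np.uint8)
np.save("sideavg.npy",s)
hsv=cv2.cvtColor(im,cv2.COLOR_BGR2HSV)
# plate: bluish-grey
m=((hsv[...,0]>95)&(hsv[...,0]<130)&(hsv[...,1]>15)).astype(np.uint8);q=np.zeros_like(m);q[225:288,228:280]=m[225:288,228:280]
c=max(cv2.findContours(cv2.morphologyEx(q,cv2.MORPH_CLOSE,np.ones((5,5))),0,1)[0],key=cv2.contourArea).reshape(-1,2)
P=plane("top",c,0.01)[:,:2]; print("plate",cv2.minAreaRect((P*1000).astype(np.float32)))
# brass
b=(hsv[...,0]>12)&(hsv[...,0]<28)&(hsv[...,1]>130)
b[:225]=0;b[288:]=0;b[:,:228]=0;b[:,280:]=0
for v,u in np.argwhere(b):print(u,v,hsv[v,u],plane("top",[u,v],.066)[0][:2].round(4),plane("top",[u,v],.0305)[0][:2].round(4))
W=world("top",T["d"])
for z0,z1,nm in((.05,.08,'spring'),):
    k=(W[...,2]>z0)&(W[...,2]<z1);k[:,:325]=0;k[:,372:]=0;k[:235]=0;k[285:]=0
    p=W[k];print(nm,len(p),p.min(0),p.max(0),cv2.minEnclosingCircle((p[:,:2]*1000).astype(np.float32)))
big=[cv2.resize(x,(390,390),interpolation=cv2.INTER_CUBIC) for x in(im[242:274,329:361],s[194:234,302:342])]
cv2.imwrite("pics/spr.png",np.hstack(big))
E
```

```text
plate ((625.7423706054688, 95.45540618896484), (107.36553955078125, 67.35956573486328), 12.53848648071289)
250 250 [ 20 147 185] [0.6356 0.0937] [0.6361 0.0977]
244 252 [ 21 138 179] [0.6307 0.1071] [0.631  0.1116]
245 252 [ 20 150 167] [0.6308 0.1048] [0.6311 0.1093]
253 256 [ 20 141 163] [0.6224 0.0865] [0.6224 0.0902]
254 256 [ 19 136 139] [0.6225 0.0843] [0.6224 0.0879]
253 257 [ 21 138 181] [0.6202 0.0864] [0.6201 0.0901]
254 257 [ 19 149 161] [0.6202 0.0842] [0.6201 0.0878]
252 258 [ 21 136 176] [0.6179 0.0886] [0.6177 0.0924]
251 259 [ 21 139 183] [0.6156 0.0907] [0.6153 0.0946]
252 259 [ 21 144 179] [0.6156 0.0885] [0.6153 0.0923]
spring 116 [ 0.60569933 -0.14058921  0.0517718 ] [ 0.64366018 -0.1015604   0.06876532] ((624.4003295898438, -121.0333023071289), 19.55940055847168)
```

View pics/spr.png

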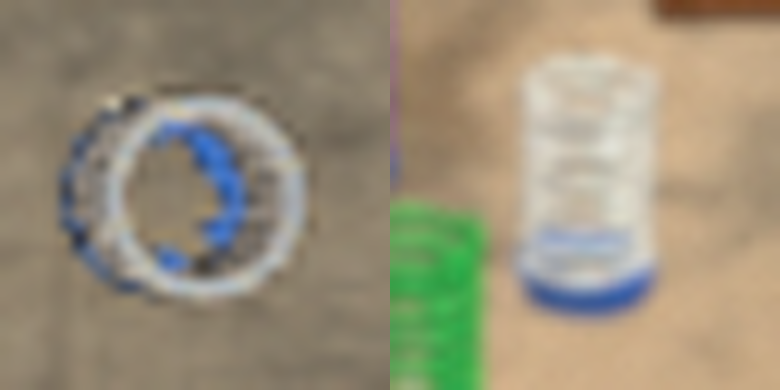

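Spring crop: foot seen through the coils in blue, with one slot gap at about (200,255) and a white mark at (115,100), so the slots run upper left to lower right. I'll compute angles in metric planes.

```bash
cat >> h.py <<'E'
def plane(n,uv,z):
    K,D,R,t=cam(n);C=-R.T@t
    r=cv2.undistortPoints(np.array(uv,float).reshape(-1,1,2),K,D).reshape(-1,2)
    d=np.c_[r,np.ones(len(r))]@R; return C+d*((z-C[2])/d[:,2])[:,None]
E
python3 - <<'E'
from h import *
im=np.load("topavg.npy")
px=lambda p:[230+(p[0]-405+.5)/7.5-.5,225+(p[1]+.5)/7.5-.5]
H=plane("top",[px(p) for p in((473,103),(618,75),(520,373),(670,347))],.01)[:,:2]
print("holes",H.round(4),"centre",H.mean(0).round(4))
d=(H[0]-H[2])+(H[1]-H[3]);e=(H[0]-H[1])+(H[2]-H[3]);print("ang long",np.degrees(np.arctan2(d[1],d[0])),"short-90",np.degrees(np.arctan2(e[1],e[0]))-90)
c=plane("top",[px((571,224))],.018)[0];print("boss",c.round(4))
U=plane("top",[px((518,208)),px((583,241))],.068)[:,:2];d=U[0]-U[1];print("upper",U.round(4),U.mean(0).round(4),np.degrees(np.arctan2(d[1],d[0])),np.hypot(*d))
c=plane("top",[px((541,222))],.092)[0];print("tip",c.round(4))
Lp=plane("top",[px((557,190)),px((570,262))],.033)[:,:2];d=Lp[0]-Lp[1];print("lower",Lp.mean(0).round(4),np.degrees(np.arctan2(d[1],d[0])))
# spring
ctr=np.array([.6244,-.1210])
hsv=cv2.cvtColor(im,cv2.COLOR_BGR2HSV).astype(np.float32)
blue=(im[...,0].astype(np.float32)-im[...,2])
for r,z in((.0125,.008),(.019,.004)):
    a=np.radians(np.arange(0,360,10));X=np.c_[ctr[0]+r*np.cos(a),ctr[1]+r*np.sin(a),np.full(36,z)]
    p=proj("top",X).astype(np.float32)
    b=cv2.remap(blue,p[:,0],p[:,1],1).ravel();v=cv2.remap(hsv[...,2].copy(),p[:,0],p[:,1],1).ravel()
    print(r);print(" ".join(f"{int(k*10)}:{x:.0f}/{y:.0f}" for k,(x,y) in enumerate(zip(b,v))))
pc=proj("top",[[*ctr,.008],[*ctr,0.004]]);print(pc)
for q in((200,258,.008),(200,255,.004),(115,100,.004)):
    w=plane("top",[329+q[0]/12.19-.5,242+q[1]/12.19-.5],q[2])[0][:2]-ctr;print(q,np.hypot(*w),np.degrees(np.arctan2(w[1],w[0])))
E
```

```text
holes [[0.6636 0.1285]
 [0.6739 0.0823]
 [0.5784 0.1102]
 [0.5881 0.0628]] centre [0.626  0.0959]
ang long 12.467239468490611 short-90 12.044051120702164
boss [0.626  0.0947 0.018 ]
upper [[0.6301 0.1054]
 [0.6208 0.0856]] [0.6255 0.0955] 65.03851863387273 0.02184370250871554
tip [0.626  0.0955 0.092 ]
lower [0.6252 0.0954] 12.364055374935997
0.0125
0:59/165 10:36/161 20:10/158 30:2/179 40:-4/176 50:-4/171 60:-16/173 70:-8/157 80:-4/151 90:-2/148 100:-3/152 110:-6/162 120:-17/176 130:-5/173 140:2/180 150:-10/171 160:-9/155 170:25/155 180:85/169 190:71/168 200:-4/135 210:-29/128 220:14/129 230:85/171 240:113/183 250:93/173 260:87/171 270:96/167 280:107/175 290:112/186 300:118/178 310:115/184 320:121/188 330:125/190 340:80/155 350:58/155
0.019
0:-24/151 10:-23/144 20:-2/98 30:-10/125 40:0/113 50:-5/107 60:13/112 70:13/119 80:11/121 90:10/101 100:9/120 110:30/115 120:18/95 130:33/134 140:20/122 150:-2/109 160:19/107 170:-12/132 180:-19/152 190:-3/168 200:1/181 210:0/154 220:-16/139 230:-14/112 240:-14/116 250:-14/114 260:-17/137 270:-17/123 280:-14/117 290:-17/140 300:-16/135 310:-17/155 320:-15/162 330:-10/176 340:6/180 350:-2/165
[[342.40806112 257.60130507]
 [342.19282481 257.59933936]]
(200, 258, 0.008) 0.01338856401932351 -152.58345249139865
(200, 255, 0.004) 0.013173001736259926 -149.43018381130693
(115, 100, 0.004) 0.021404406350699647 29.496113035488676
```

```bash
cat >> h.py <<'E'
def to(x,y,z,yaw=None):
    "tool-frame shift to world TCP target; yaw = world angle of tool x axis"
    s=ctrl.get_state();Rm=cv2.Rodrigues(np.array(s["tool_rot"],float))[0];d=np.array([x,y,z])-s["position"]
    print("t",s["time"],"pos",np.round(s["position"],4),"yawx",np.degrees(np.arctan2(Rm[1,0],Rm[0,0])).round(2),"zax",Rm[:,2].round(3),"shift",(Rm.T@d).round(4),"F",np.round(s["ft_force"],2),"M",np.round(s["torque"],3),"w",s["grip_width"],s["grip_force"],"q7",round(float(s["joint_positions"][6]),2))
E
python3 -m handwheel '[[0.065,0.0435,-0.0239,0,0,0,0],[0.065,0.0435,-0.0239,0,0,0,0],[0.065,0.0435,-0.0239,0,0,0,0],[0.065,0.0435,-0.0239,0,0,0,0],[0.065,0.0435,-0.0239,0,0,0,0],[0.065,0.0435,-0.0239,0,0,0,0],[0.065,0.0435,-0.0239,0,0,0,0],[0.065,0.0435,-0.0239,0,0,0,0],[0.065,0.0435,-0.0239,0,0,0,0],[0.065,0.0435,-0.0239,0,0,0,0],[0.065,0.0435,-0.0239,0,0,0,0],[0.065,0.0435,-0.0239,0,0,0,0]]'
python3 -c "
from h import *
to(.6244,-.121,.12)"
```

```text
time: 2.0
position: [0.6251, -0.1203, 0.2228]
tool_rot: [3.074, 0.648, 0.001]
ft_force: [-0.4, -1.6, -0.6]
grip_width: 0.746
grip_force: 0.0
t 2.0 pos [ 0.6251 -0.1203  0.2228] yawx 23.8 zax [ 0. -0. -1.] shift [-0.0009  0.0003  0.1028] F [-0.44 -1.62 -0.59] M [-0.023 -0.04  -0.056] w 0.7462286626354065 0.0 q7 -1.1
```

```bash
python3 -m handwheel '[[0.065,-0.001,0,0.04,0,0,0],[0.065,0,0,0.05,0,0,0],[0.065,0,0,0.04,0,0,0],[0.065,0,0,0.03,0,0,0],[0.065,0,0,0.018,0,0,0],[0.065,0,0,0.01,0,0,0],[0.065,0,0,0,0,0,0],[0.03,0,0,0,0,0,0],[0.03,0,0,0,0,0,0],[0.03,0,0,0,0,0,0],[0.03,0,0,0,0,0,0],[0.03,0,0,0,0,0,0]]' 25
python3 -c "
from h import *
to(.6244,-.121,.035)"
```

```text
time: 3.5
position: [0.6235, -0.122, 0.0348]
tool_rot: [3.074, 0.648, 0.001]
ft_force: [0.5, -0.0, 0.0]
grip_width: 0.446
grip_force: 25.0
t 3.5 pos [ 0.6235 -0.122   0.0348] yawx 23.82 zax [ 0.001 -0.    -1.   ] shift [ 0.0012 -0.0006 -0.0002] F [ 0.48 -0.04  0.05] M [-0.086 -0.141 -0.006] w 0.44571041768009917 24.99980954140483 q7 -1.15
```

```bash
python3 -m handwheel '[[0.03,0,0,-0.03,0,0,0],[0.03,0,0,-0.045,0,0,0],[0.03,0,0,-0.045,0,0,0],[0.03,0.018,-0.04,0,0,0,0],[0.03,0.018,-0.04,0,0,0,0],[0.03,0.018,-0.04,0,0,0,0],[0.03,0.018,-0.04,0,0,0,0],[0.03,0.018,-0.038,0,0,0,0],[0.03,0,0,0,0,0,-9.25],[0.03,0,0,0,0,0,-9.25],[0.03,0,0,0,0,0,-9.25],[0.03,0,0,0,0,0,-9.25]]' 25
python3 - <<'E'
from h import *
to(.626,.0955,.155)
im,d=grab("side");t,_=grab("top")
a=cv2.resize(im[170:280,260:340],(436,600),interpolation=cv2.INTER_CUBIC);b=cv2.resize(t[220:290,230:282],(360,485),interpolation=cv2.INTER_CUBIC)
c=np.zeros((600,800,3),np.uint8);c[:,:436]=a;c[:485,440:]=b;cv2.imwrite("pics/over.png",c)
W=world("side",d)
for v in range(185,235,6):
  print(v,[(u,*W[v,u].round(3)) for u in(292,297,302)])
print(proj("side",[[.626,.0955,.092],[.626,.0955,.12],[.626,.0955,.174]]))
E
```

```text
time: 5.0
position: [0.6249, 0.0955, 0.1536]
tool_rot: [-2.704, -1.597, 0.003]
ft_force: [-0.3, -0.8, -2.6]
grip_width: 0.443
grip_force: 25.0
t 5.0 pos [0.6249 0.0955 0.1536] yawx 61.14 zax [-0.002 -0.    -1.   ] shift [ 0.0005  0.001  -0.0014] F [-0.32 -0.77 -2.6 ] M [-0.006 -0.04   0.031] w 0.4431251828282665 24.998098566866247 q7 -0.87
185 [(292, np.float64(0.617), np.float64(0.143), np.float64(0.239)), (297, np.float64(0.604), np.float64(0.147), np.float64(0.242)), (302, np.float64(0.594), np.float64(0.144), np.float64(0.242))]
191 [(292, np.float64(0.64), np.float64(0.079), np.float64(0.192)), (297, np.float64(0.603), np.float64(0.151), np.float64(0.231)), (302, np.float64(0.594), np.float64(0.145), np.float64(0.229))]
197 [(292, np.float64(0.64), np.float64(0.079), np.float64(0.176)), (297, np.float64(0.705), np.float64(-0.146), np.float64(0.059)), (302, np.float64(0.602), np.float64(0.12), np.float64(0.202))]
203 [(292, np.float64(0.628), np.float64(0.114), np.float64(0.18)), (297, np.float64(0.618), np.float64(0.107), np.float64(0.178)), (302, np.float64(0.603), np.float64(0
[... 400 characters left out ...]
np.float64(0.147))]
221 [(292, np.float64(0.635), np.float64(0.095), np.float64(0.123)), (297, np.float64(0.658), np.float64(-0.008), np.float64(0.062)), (302, np.float64(0.608), np.float64(0.104), np.float64(0.132))]
227 [(292, np.float64(0.694), np.float64(-0.07), np.float64(0.003)), (297, np.float64(0.617), np.float64(0.111), np.float64(0.119)), (302, np.float64(0.652), np.float64(-0.031), np.float64(0.033))]
233 [(292, np.float64(0.685), np.float64(-0.044), np.float64(0.0)), (297, np.float64(0.622), np.float64(0.097), np.float64(0.094)), (302, np.float64(0.658), np.float64(-0.051), np.float64(0.001))]
[[295.57752947 233.0085234 ]
 [295.50853568 222.63905098]
 [295.36513593 201.86543294]]
```

View pics/over.png

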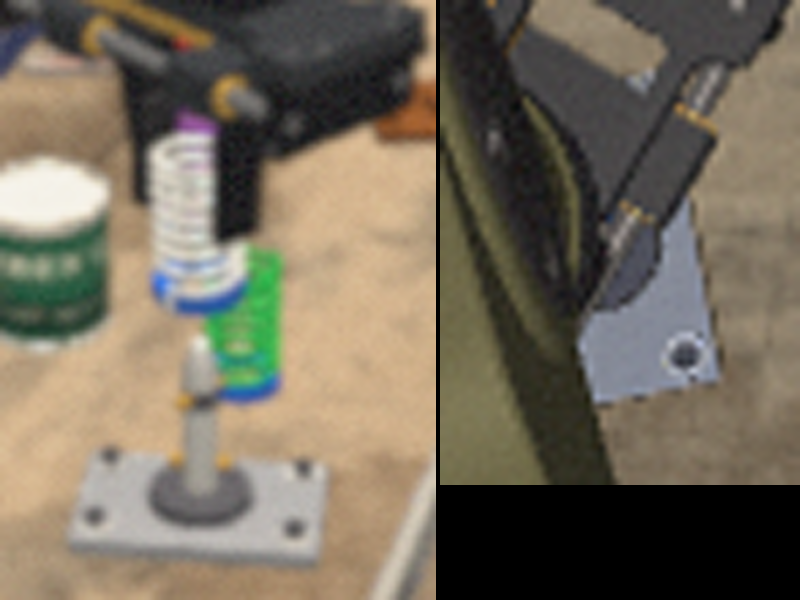

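The crop shows the foot centred (199,290) over the rod (201,345), with the white slot mark at (170,292), matching the slots near the upper pin's angle. Lowering over the tip now, up to light contact at pin height.

```bash
python3 -m handwheel '[[0.03,0,0.001,0.01,0,0,0],[0.03,0,0,0.012,0,0,0],[0.03,0,0,0.012,0,0,0],[0.03,0,0,0.012,0,0,0],[0.03,0,0,0,0,0,0]]' 25
python3 -c "
from h import *
to(.626,.0955,.0995)"
python3 -m handwheel '[[0.03,0,0,0.004,0,0,0],[0.03,0,0,0.004,0,0,0],[0.03,0,0,0,0,0,0]]' 25
python3 -c "
from h import *
to(.626,.0955,.0995)"
```

```text
time: 5.72
position: [0.6255, 0.0949, 0.1069]
tool_rot: [-2.708, -1.59, 0.004]
ft_force: [-0.9, -0.4, -1.9]
grip_width: 0.447
grip_force: 25.0
t 5.725 pos [0.6255 0.0949 0.1069] yawx 60.82 zax [-0.003 -0.    -1.   ] shift [0.0008 0.0002 0.0074] F [-0.91 -0.41 -1.89] M [-0.016 -0.056  0.003] w 0.44658388395433735 25.000037464342313 q7 -0.89
time: 6.1
position: [0.6271, 0.0954, 0.1013]
tool_rot: [2.709, 1.59, 0.002]
ft_force: [-0.6, -0.2, 2.9]
grip_width: 0.445
grip_force: 25.0
t 6.1 pos [0.6271 0.0954 0.1013] yawx 60.83 zax [ 0.001  0.    -1.   ] shift [-0.0004 -0.001   0.0018] F [-0.58 -0.24  2.88] M [-0.089  0.152  0.004] w 0.44467640302917 25.00002178477525 q7 -0.89
```

Force rose by 5 N, so the foot is resting on the upper pin. Searching by twisting.

```bash
for i in 1 2 3; do python3 -m handwheel '[[0.03,0,0,0,0,0,1.5],[0.03,0,0,0,0,0,1.5],[0.03,0,0,0,0,0,0]]' 25 | grep -E "position|force"; done
```

```text
position: [0.6272, 0.095, 0.101]
ft_force: [0.3, -0.5, 2.1]
grip_force: 25.0
position: [0.6252, 0.0952, 0.0993]
ft_force: [0.5, -0.2, -2.2]
grip_force: 25.0
position: [0.6261, 0.0953, 0.1002]
ft_force: [-0.7, 0.7, -2.8]
grip_force: 25.0
```

```bash
python3 -c "
from h import *
to(.626,.0955,.0995)"
```

```text
t 7.225 pos [0.6261 0.0953 0.1002] yawx 51.81 zax [-0.001 -0.    -1.   ] shift [ 0.0001 -0.0002  0.0007] F [-0.67  0.67 -2.8 ] M [0.059 0.143 0.027] w 0.44351814302176845 25.000746492587496 q7 -1.04
```

The foot dropped over the upper pin between 3 and 6° of twist. Lowering past it.

```bash
python3 -m handwheel '[[0.03,0,0,0.003,0,0,0],[0.03,0,0,0.003,0,0,0],[0.03,0,0,0,0,0,0]]' 25;python3 -c "
from h import *
to(.626,.0955,.0995)"; python3 -m handwheel '[[0.03,0,0,0.003,0,0,0],[0.03,0,0,0.003,0,0,0],[0.03,0,0,0,0,0,0]]' 25;python3 -c "
from h import *
to(.626,.0955,.0995)"
```

```text
time: 7.6
position: [0.6262, 0.0952, 0.094]
tool_rot: [-2.825, -1.373, 0.001]
ft_force: [0.6, 0.0, -2.5]
grip_width: 0.444
grip_force: 25.0
t 7.6 pos [0.6262 0.0952 0.094 ] yawx 51.83 zax [-0.001  0.    -1.   ] shift [ 0.0001 -0.0004 -0.0055] F [ 0.61  0.03 -2.47] M [0.107 0.175 0.014] w 0.44428377905138705 25.00091126159532 q7 -1.04
time: 7.98
position: [0.6265, 0.0949, 0.0882]
tool_rot: [2.826, 1.373, -0.0]
ft_force: [-0.2, -1.0, -2.3]
grip_width: 0.443
grip_force: 25.0
t 7.975 pos [0.6265 0.0949 0.0882] yawx 51.81 zax [-0. -0. -1.] shift [ 0.0001 -0.0008 -0.0113] F [-0.24 -1.02 -2.29] M [-0.022 -0.048 -0.06 ] w 0.4433294676604641 24.99997925660864 q7 -1.04
```

```bash
python3 -m handwheel '[[0.03,0,0,0.006,0,0,0],[0.03,0,0,0.007,0,0,0],[0.03,0,0,0,0,0,9.5],[0.03,0,0,0,0,0,9.5],[0.03,0,0,0,0,0,9.5],[0.03,0,0,0,0,0,9.5],[0.03,0,0,0,0,0,0]]' 25;python3 -c "
from h import *
to(.626,.0955,.0638)"; python3 -m handwheel '[[0.03,0,0,0.004,0,0,0],[0.03,0,0,0.004,0,0,0],[0.03,0,0,0,0,0,0]]' 25;python3 -c "
from h import *
to(.626,.0955,.0638)"
```

```text
time: 8.85
position: [0.6264, 0.0952, 0.0751]
tool_rot: [3.118, 0.381, -0.001]
ft_force: [-0.2, 0.1, -2.0]
grip_width: 0.444
grip_force: 25.0
t 8.85 pos [0.6264 0.0952 0.0751] yawx 13.94 zax [-0. -0. -1.] shift [-0.0003 -0.0004  0.0113] F [-0.16  0.09 -2.  ] M [-0.011  0.008  0.058] w 0.44430040960632405 25.00107768079033 q7 -1.67
time: 9.22
position: [0.6264, 0.0951, 0.0673]
tool_rot: [-3.119, -0.379, 0.001]
ft_force: [-0.2, -0.4, -0.2]
grip_width: 0.443
grip_force: 25.0
t 9.225 pos [0.6264 0.0951 0.0673] yawx 13.87 zax [-0.  0. -1.] shift [-0.0003 -0.0004  0.0035] F [-0.2  -0.39 -0.18] M [-0.083  0.181 -0.021] w 0.4425624780780946 25.000050164890126 q7 -1.67
```

Just touching (about 2 N). Pressing 3 mm more, then searching clockwise.

```bash
python3 -m handwheel '[[0.03,0,0,0.003,0,0,0],[0.03,0,0,0,0,0,0]]' 25| grep -E "position|ft_f"; for i in 1 2 3; do python3 -m handwheel '[[0.03,0,0,0,0,0,1.5],[0.03,0,0,0,0,0,1.5],[0.03,0,0,0,0,0,0]]' 25 | grep -E "position|ft_f"; done
```

```text
position: [0.6265, 0.095, 0.0647]
ft_force: [-2.0, -0.9, 2.0]
position: [0.6267, 0.095, 0.0647]
ft_force: [-2.1, -1.8, 2.8]
position: [0.6266, 0.0945, 0.0639]
ft_force: [1.2, -1.3, -2.0]
position: [0.6264, 0.0949, 0.0641]
ft_force: [0.7, -2.3, -2.7]
```

Dropped over the lower pin. Lowering to the seat.

```bash
python3 -m handwheel '[[0.03,0,0,0.003,0,0,0],[0.03,0,0,0.003,0,0,0],[0.03,0,0,0,0,0,0]]' 25| grep -E "position|ft_f";  python3 -m handwheel '[[0.03,0,0,0.002,0,0,0],[0.03,0,0,0.002,0,0,0],[0.03,0,0,0,0,0,0]]' 25| grep -E "position|ft_f"; python3 -m handwheel '[[0.03,0,0,0.002,0,0,0],[0.03,0,0,0.001,0,0,0],[0.03,0,0,0,0,0,0]]' 25| grep -E "position|ft_f"
```

```text
position: [0.6263, 0.095, 0.0581]
ft_force: [0.6, -2.5, -3.4]
position: [0.6262, 0.0951, 0.0543]
ft_force: [-1.0, -3.7, -2.3]
position: [0.6265, 0.0951, 0.0518]
ft_force: [-2.0, -3.6, 3.6]
```

```bash
python3 -m handwheel '[[0.03,0,0.001,0,0,0,0],[0.03,0,0,0,0,0,0]]' 25 >/dev/null; python3 -c "
from h import *
to(.626,.0955,.0528)"; python3 -m handwheel '[[0.03,0,0,0,0,0,0]]' 25 >/dev/null; python3 -c "
from h import *
to(.626,.0955,.0528)"; python3 -m handwheel '[[0.03,0,0,0,0,0,3],[0.03,0,0,0,0,0,3],[0.03,0,0,0,0,0,0]]' 25 >/dev/null; python3 -c "
from h import *
to(.626,.0955,.0528)"
```

```text
t 11.975 pos [0.6265 0.095  0.0517] yawx 4.85 zax [-0.     0.001 -1.   ] shift [-0.0004 -0.0005 -0.0011] F [-3.57 -1.2   3.43] M [-0.246  0.736  0.001] w 0.44183795396900766 24.999598062988888 q7 -1.83
t 12.1 pos [0.6265 0.095  0.0516] yawx 4.85 zax [-0.     0.001 -1.   ] shift [-0.0004 -0.0006 -0.0012] F [-3.7  -0.14  1.59] M [-0.184  0.731 -0.064] w 0.44198040768828994 24.999744952286225 q7 -1.83
t 12.475 pos [0.6271 0.0944 0.0516] yawx -1.13 zax [ 0.001  0.    -1.   ] shift [-0.0012 -0.0011 -0.0012] F [-0.8  -0.9   1.91] M [-0.235  0.296  0.028] w 0.44499884904038606 25.000118075768114 q7 -1.92
```

```bash
for i in 1 2; do python3 -m handwheel '[[0.03,0,0,0,0,0,3],[0.03,0,0,0,0,0,3],[0.03,0,0,0,0,0,0]]' 25 >/dev/null; python3 -c "
from h import *
to(.626,.0955,.0528)"; done; python3 - <<'E'
from h import *
im,d=grab("side")
cv2.imwrite("pics/home.png",cv2.resize(im[195:285,260:340],(533,600),interpolation=cv2.INTER_CUBIC))
print(proj("side",[[.626,.0955,z] for z in(.018,.026,.0305,.088)]))
E
```

```text
t 12.85 pos [0.6271 0.0942 0.0516] yawx -7.09 zax [ 0.001 -0.    -1.   ] shift [-0.0013 -0.0011 -0.0012] F [-0.85 -1.23  1.15] M [-0.228  0.164 -0.003] w 0.4416371437462016 25.000220340007218 q7 -2.02
t 13.225 pos [0.6271 0.094  0.0517] yawx -13.07 zax [ 0.001 -0.    -1.   ] shift [-0.0014 -0.0012 -0.0011] F [-0.21 -1.68  1.22] M [-0.373  0.097  0.069] w 0.44244083007546636 25.00016353231331 q7 -2.12
[[295.74384386 259.1585042 ]
 [295.72692258 256.41651655]
 [295.71729573 254.86527871]
 [295.58710231 234.46809127]]
```

View pics/home.png

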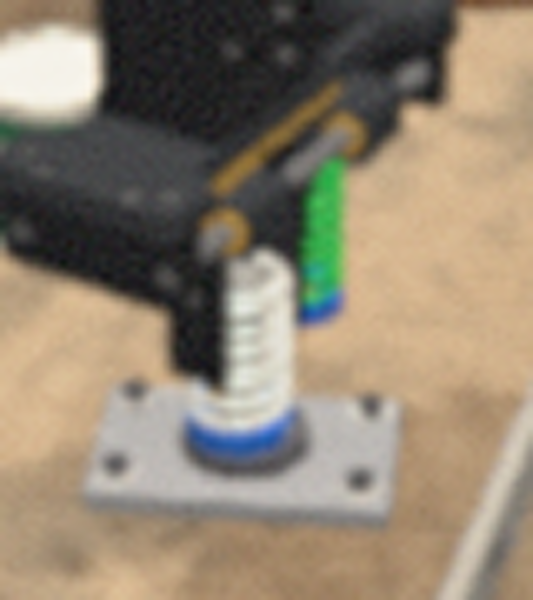

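The crop shows the blue foot (240,435) lying on the dark boss, and twisting meets no torque, so it is under the pin. Turning another 24° (about 42° in all, keeping joint 7 in range), then unloading.

```bash
python3 -m handwheel '[[0.03,0,0,0,0,0,6],[0.03,0,0,0,0,0,6],[0.03,0,0,0,0,0,6],[0.03,0,0,0,0,0,6],[0.03,0,0,-0.001,0,0,0],[0.03,0,0,0,0,0,0]]' 25 >/dev/null; python3 -c "
from h import *
to(.626,.0955,.0528)"
```

```text
t 14.025 pos [0.6269 0.0939 0.0525] yawx -37.05 zax [ 0.001 -0.    -1.   ] shift [-0.0017 -0.0008 -0.0003] F [ 0.58 -2.46  0.58] M [-0.375 -0.099 -0.011] w 0.44248801934068815 25.00030353017805 q7 -2.51
```

```bash
python3 -m handwheel '[[0.07,0,0,0,0,0,0],[0.07,0,0,0,0,0,0],[0.07,0,0,0,0,0,0],[0.07,0,0,-0.01,0,0,0],[0.07,0,0,-0.03,0,0,0],[0.07,0,0,-0.05,0,0,0],[0.07,0,0,-0.06,0,0,0],[0.07,0,0,-0.06,0,0,0],[0.07,-0.06,0,0,0,0,0],[0.07,-0.06,0,0,0,0,0],[0.07,-0.06,0,0,0,0,0],[0.07,0,0,0,0,0,0]]'
python3 - <<'E'
from h import *
to(.626,.0955,.0528)
im,d=grab("side");t,dt=grab("top")
c=np.zeros((600,800,3),np.uint8)
c[:,:400]=cv2.resize(im[215:284,272:318],(400,600),interpolation=cv2.INTER_CUBIC);c[:500,400:]=cv2.resize(t[230:280,232:272],(400,500),interpolation=cv2.INTER_CUBIC)
cv2.imwrite("pics/fin.png",c)
W=world("top",dt);k=(W[...,2]>.07)&(W[...,2]<.1);k[:,:228]=0;k[:,280:]=0;k[:228]=0;k[288:]=0
p=W[k];print(len(p),cv2.minEnclosingCircle((p[:,:2]*1000).astype(np.float32)),np.percentile(p[:,2],[10,50,90]))
print(proj("top",[[.626,.0955,.026]]),proj("side",[[.626,.0955,.018]]))
E
```

```text
time: 15.52
position: [0.4795, 0.2076, 0.2642]
tool_rot: [-2.981, 0.987, -0.002]
ft_force: [-0.1, -1.0, -0.2]
grip_width: 0.805
grip_force: 0.0
t 15.525 pos [0.4795 0.2076 0.2642] yawx -36.66 zax [ 0.002  0.001 -1.   ] shift [0.1843 0.0029 0.2115] F [-0.09 -1.05 -0.2 ] M [ 0.03  -0.043  0.043] w 0.8049159841301342 0.0 q7 -2.68
154 ((627.7879028320312, 96.09808349609375), 19.0579776763916) [0.0784076  0.08298826 0.0874193 ]
[[251.01067202 254.3892834 ]] [[295.74384386 259.1585042 ]]
```

View pics/fin.png

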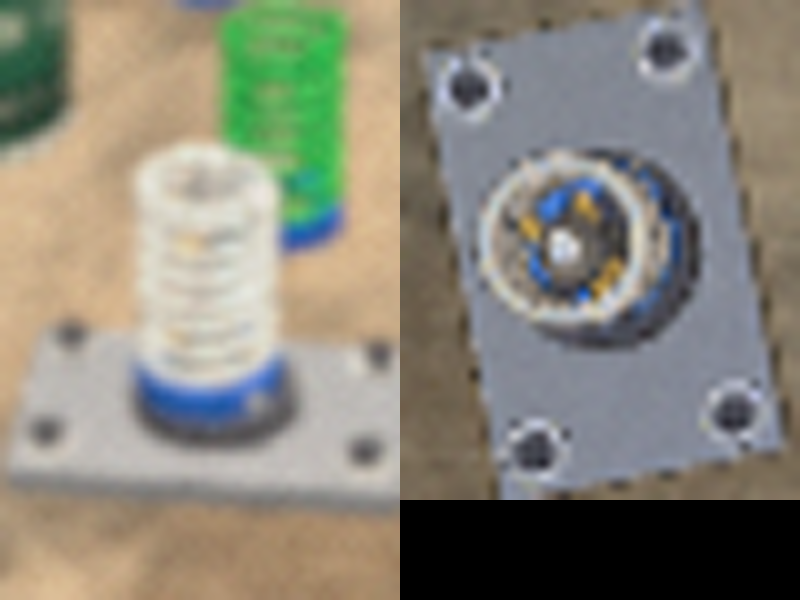

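The final view shows the foot on the boss. Its slot mark at (262,403) is 41° right of centre, about 42° off the lower pin, against 29° needed, and the spring is upright. I'll back joint 7 off its limit and hand in.

```bash
python3 -m handwheel '[[0.07,0,0,0,0,0,-8],[0.07,0,0,0,0,0,-8],[0.07,0,0,0,0,0,0],[0.07,0,0,0,0,0,0]]' >/dev/null; python3 -c "
from bench import ctrl
print(ctrl.get_state()['joint_positions'][6]); print(ctrl.close_job())"
```

```text
-2.406765652052857
the job is handed in; nothing more can be done
None
```

The spring's foot is home on the grey stand's seat, turned about 42° from the lower pin (29° needed) and let go; I handed the job in at about 16 s, but the handover returned no verdict.

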